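Click a sensor unit's star wheel on by two teeth

ROBOT

A 6-joint arm with a two-finger parallel gripper is mounted at the origin on the work surface. World frame = base frame: x ahead of the robot, y to its left, z up, the work surface at z = 0. Lengths are in mm, angles in rad, forces in N, time in s.
With the tool pointing down it reaches from about 275 to 1000 mm from the base axis. Payload 8.4 kg.
Tool frame: the origin (TCP) lies at the very end of the fingers, on their centre line; the grasp point (between the pads) lies 19 mm behind it (r.pinch_z is the distance from the TCP to the grasp point, in mm); z points along the fingers, y is the direction in which the jaws open and shut (so a half turn about z gives the same grasp; the last joint's range is limited). The gripper opens to 85 mm and grips with 20 to 120 N. Pads are 22 mm wide; open, the fingers measure 114 mm over their backs; the gripper's body (76 mm by 85 mm) begins 54 mm behind the grasp point. The pads swing forward as they close: fully open they stand 13 mm farther back than shut.
Start: joints at [-1.311, 0.353, 1.633, -0, 1.155, -0.002], TCP at [161.761, -603.706, 231.281] pointing down, gripper open.
Joint ranges: [-2.63, 2.63], [-0.92, 2.1], [0.06, 2.66], [-1.3, 4.44], [0, 2.69], [-3.02, 3.02]. Speed limits (rad/s): [2.22, 2.22, 2.79, 3.14, 3.14, 3.14].

INTERFACE

Orientations are given as [roll, pitch, yaw] about the fixed x, y, z axes, in that order (R = Rz(yaw) Ry(pitch) Rx(roll)).
In Python, from rig import r, optics gives the robot as it stands.
- The arm moves only by the shell command python3 -m creep 'ROWS' [FORCE]. ROWS is JSON, a list of rows, each an object with "dp": the shift along the tool's x, y, z in mm, a list of three; "angular": the turn, a rotation vector about the tool's x, y, z in rad, a list of three; "fingers": the finger opening in mm, from 0 to 85.4. In form: [{"dp": [dx, dy, dz], "angular": [wx, wy, wz], "fingers": fingers}, ...]. A call has 1 to 5 rows; each row is the pose to reach, as a shift and turn from the pose commanded when the call began, along the tool's axes at that moment; what a row does not reach only later rows make up. A row lasts 1/12 s, in which the tool goes at most 41.7 mm and 7.16 degrees, less where a joint would pass 70% of its speed; a pose out of reach is approached as far as the arm can. A call with a gripper value outside its range is refused whole. The fingers move at their own pace and stop on an object; FORCE is the grip in N (left out, the last holds). Time passes only in rows, so rows that repeat a pose let the fingers close. It gives the time, the measured TCP pose, the force and the opening at its end, in the units of the state.
- r.sense(): the state, without advancing time (a new reading comes with each control period).
- optics.grab_frame(name): name is "side" or "top" or "wrist"; returns the picture (400x640x3 uint8, blue, green, red); there is no depth.
- optics.camera_params(name): a dict with "fx", "fy", "cx", "cy" (pixels), "eye" and "rotation" of the camera in the world; the wrist camera has in their place "T_tool_cam" (4x4, takes a point from camera to tool coordinates, whose origin is the TCP and whose axes are the flange's). Camera axes: x right, y up, looking along -z (the intrinsics and any distortion apply to the point x, -y, -z); pixel columns grow to the right and rows downward; lengths in mm; the calibration is good to about 2 mm. A picture is of the moment at which its call begins: read the wrist's pose just before it. camera_params takes no time and is no camera call.
- r.sign_off(): hands the job in, once; it reports no verdict.
The state is a dict: "clock": time; "qpos": joint angles; "qvel": joint speeds; "joint_efforts": joint torques, N m; "eef_pos": TCP position; "tcp_rot": TCP orientation; "contact_force": force on the tool from outside, world axes, zero at the start; "wrist_torque": the same for the moment, N m; "opening": opening from 0.0 (shut) to 1.0 (fully open).
Only numpy, scipy, OpenCV 4.12 (cv2) and the standard library are available. Lean on these libraries where they do the work, as an engineer would, in place of code of your own. Each camera call takes 0.05 s, during which the arm holds its last target.

TASK

On the bench stand two blue sensor units with an access slot in the cover; take the one with the round steel screw cap on top. Reaching through its slot from above with the closed fingertips, push its star wheel on by two teeth towards the cap, one tooth at a time: after the first tooth lift right out of the slot and then push the second. Finish with a gap between two teeth centred on the line of the two studs beside the slot, and leave the star wheel of the other unit alone.

Things in the scene. Friction and masses are not known exactly. Their poses are not given: they have to be found in the camera images.
- capped_unit: Unit to adjust: blue box fixed to the bench, x -80 to 110, y -56 to 56, z 0 to 120 mm; origin on the bench below the wheel axle, z up, x towards the round steel cap (46 mm across, at x 74, top z 136). Slot in the 6 mm cover: x -52 to 34, y -28 to 28. Two 4 mm high steel studs at x 0, y +-36 mark the axle line. Axle along y at z 58; wheel spans y -15 to 15, its top at z 110 mm.
- capped_wheel (a joint): Steel star wheel under its slot: 104 mm over 8 radial teeth 7 mm thick, 45 deg apart, about 30 mm free between tips; hub 62 mm across. Value in rad, positive as the wheel's top moves to the cap. At 0, 0.785, 1.571 a gap is centred above the axle, a tooth 22.5 deg either side; starts within 0.1 of 0. No ratchet or spring: friction 0.15 N m (3 N at the tips) holds it where left.
- block_unit: The other unit, not to be adjusted: the same box, slot, studs and wheel with the same sizes and frame, told apart by a flat rectangular blue terminal block, 40 x 70 mm at x 74 mm, top at z 134 mm, where the first has its round cap.
- block_wheel (a joint): Rotation in rad of the same star wheel in the other unit; starts within 0.1 of 0. Leave it alone.
Things that resemble listed ones, but are neither listed nor needed, are in the scene too. What is shaped like the capped_unit but green is not meant.

How it is judged (in metres and radians):
On the way:
1. the capped unit's wheel is on by one tooth (45 degrees, within 14), and the fingers are lifted out above the cover (value of joint capped_wheel between 0.54 and 1.03 rad and height (world z) of the grasp point above 0.138 m), for 0.1 s.
At the end, for the whole second after the job is handed in: The capped unit's star wheel stands at rest two teeth (90 degrees, within 12 degrees) on from its seat, with a gap between teeth centred on the studs; the other unit's wheel has not been turned (value of joint capped_wheel between 1.361 and 1.781 rad and velocity of joint capped_wheel between -0.05 and 0.05 rad/s and value of joint block_wheel between -0.3 and 0.3 rad); the robot touches nothing.
It fails at once if the other unit's star wheel is turned by more than about half a tooth (value of joint block_wheel above 0.4 rad or value of joint block_wheel below -0.4 rad).
It also fails if it takes over 35 s, if anything falls off the work surface, if the arm or the gripper's body presses on something with over 40 N, if the wrist force passes 120 N, or if a joint passes its speed limit or range.

## Working session

There is one attempt and no reset: what is moved stays moved. The work goes in short steps, Python scripts to look and compute and a shell command to move; the robot and the scene stay as the last step left them, time stands still between calls to the robot, and variables do not carry over. Pictures are saved under pics/ and viewed, and the job is handed in when it is done.

```bash
ls; mkdir -p pics; python3 - <<'E'
from rig import r, optics
import cv2
s=r.sense();print(s)
for n in("top","side"):
    im=optics.grab_frame(n);cv2.imwrite(f"pics/{n}0.png",im)
    print(n,optics.camera_params(n))
im=optics.grab_frame("wrist");cv2.imwrite("pics/wrist0.png",im);print(optics.camera_params("wrist"))
E
```

```text
pics
{'clock': 0.0, 'qpos': array([-1.31139973e+00,  3.53676205e-01,  1.63413657e+00, -5.04243196e-06,
        1.15520169e+00, -2.40793146e-03]), 'qvel': array([-0.00033148,  0.00183279,  0.00039475,  0.00167651, -0.00035983,
       -0.00139989]), 'joint_efforts': array([-3.28417635e-03, -6.05262208e+01, -3.42069983e+01, -1.30739531e-04,
        9.11899551e-03, -1.98966501e-05]), 'eef_pos': array([ 161.63557516, -603.24055344,  230.5431192 ]), 'tcp_rot': array([-3.14017083e+00,  1.18666632e-06,  2.61806573e-01]), 'contact_force': array([ 0.44051346,  0.75873022, -0.36884864]), 'wrist_torque': array([-0.05564494, -0.02850057, -0.04592092]), 'opening': 1.0001356765351472}
top {'fx': 400.88162717151994, 'fy': 400.88162717151994, 'cx': 318.6919640526157, 'cy': 194.33907565022534, 'eye': array([316.27011038,  34.39650758, 807.81012533]), 'rotation': array([ 0.07401293, -0.02206923, -1.58205588])}
side {'fx': 489.6905288986992, 'fy': 489.6905288986992, 'cx': 310.23485994995684, 'cy': 202.15166720033633, 'eye': array([763.21082394, 518.6532049 , 865.45899122]), 'rotation': array([0.66408021, 0.01313647, 2.45550123])}
{'fx': 335.4102893165293, 'fy': 335.4102893165293, 'cx': 317.5310973662861, 'cy': 195.47003349910727, 'T_tool_cam': array([[-1.01506147e-04,  9.63016372e-01,  2.69442862e-01,
         6.88659285e+01],
       [ 9.99999811e-01, -6.57865078e-05,  6.11853699e-04,
         5.44473437e-01],
       [ 6.06950835e-04,  2.69442873e-01, -9.63016183e-01,
        -1.42089441e+02],
       [ 0.00000000e+00,  0.00000000e+00,  0.00000000e+00,
         1.00000000e+00]])}
```

View pics/top0.png

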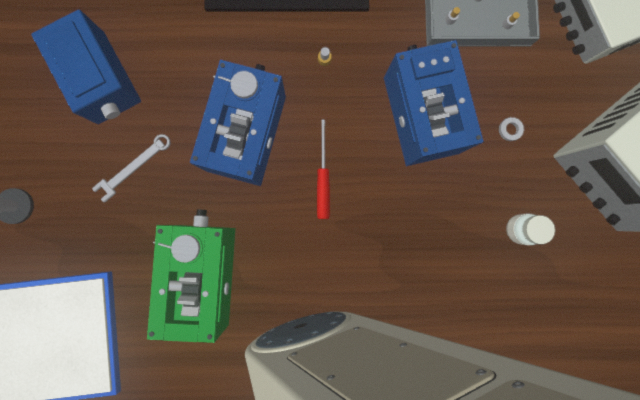

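View pics/side0.png

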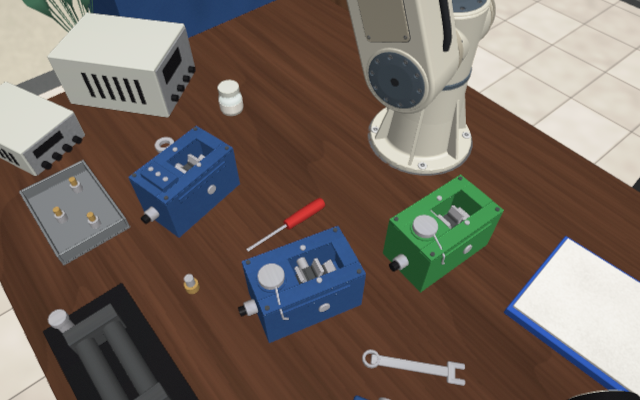

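The top view holds three star-wheel units and one plain box:
- Blue unit with round cap: (237,122)
- Blue unit with rectangular block: (433,103)
- Green unit with round cap: (190,285)
- Plain blue box without a slot: (85,65)

By the description I choose (237,122), and check it in a close crop.

```bash
python3 - <<'E'
import cv2
im=cv2.imread("pics/top0.png")
cv2.imwrite("pics/crop0.png",cv2.resize(im[50:195,180:300],None,fx=4.1,fy=4.1,interpolation=cv2.INTER_CUBIC))
im=cv2.imread("pics/side0.png")
cv2.imwrite("pics/crop1.png",cv2.resize(im[220:350,230:380],None,fx=4,fy=4,interpolation=cv2.INTER_CUBIC))
E
```

```text
(no output)
```

View pics/crop0.png

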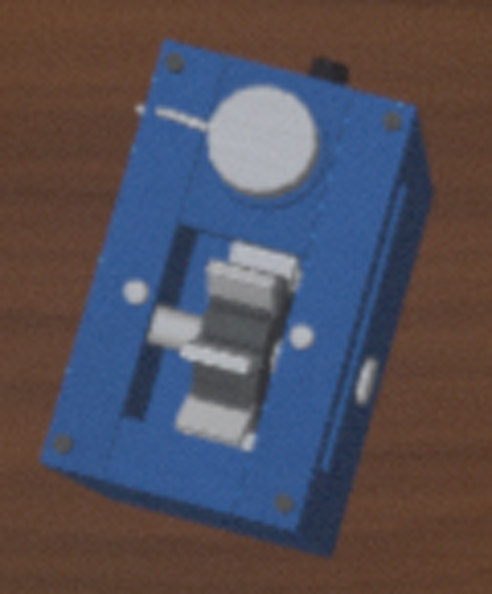

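View pics/crop1.png

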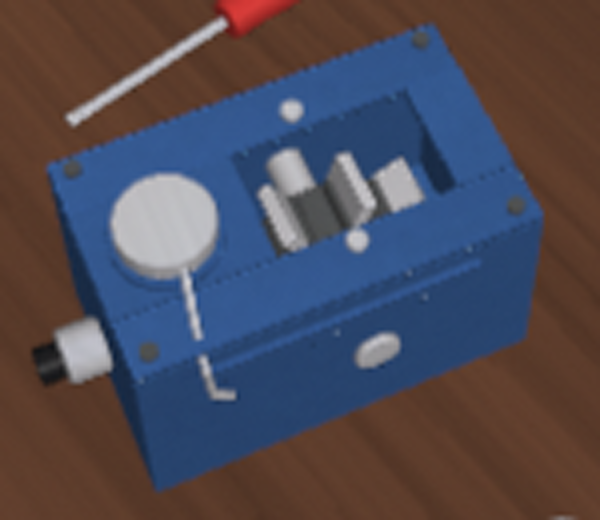

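The crop confirms the round steel cap (crop0 at (262,139)), the slot, and the two studs at (135,292) and (301,337). Now I'll measure the pose.

```bash
cat > h.py <<'E'
import numpy as np,cv2
from scipy.spatial.transform import Rotation as Ro
def ray(cp,u,v,tool=None):
    d=np.array([(u-cp['cx'])/cp['fx'],-(v-cp['cy'])/cp['fy'],-1.])
    if 'eye' in cp: return np.array(cp['eye']),Ro.from_euler('xyz',cp['rotation']).apply(d)
    T=tool@cp['T_tool_cam']; return T[:3,3],T[:3,:3]@d
def plane(cp,u,v,z,tool=None):
    o,d=ray(cp,u,v,tool); return o+d*(z-o[2])/d[2]
def proj(cp,P,tool=None):
    if 'eye' in cp: R=Ro.from_euler('xyz',cp['rotation']).as_matrix();t=np.array(cp['eye'])
    else: T=tool@cp['T_tool_cam'];R=T[:3,:3];t=T[:3,3]
    c=R.T@(np.array(P)-t); return cp['cx']+cp['fx']*c[0]/-c[2], cp['cy']-cp['fy']*c[1]/-c[2]
def toolT(s):
    T=np.eye(4);T[:3,:3]=Ro.from_euler('xyz',s['tcp_rot']).as_matrix();T[:3,3]=s['eef_pos'];return T
def blob(im,u,v,w=7,s=80,lo=120):
    u,v=int(round(u)),int(round(v));hsv=cv2.cvtColor(im,cv2.COLOR_BGR2HSV)
    m=((hsv[...,1]<s)&(hsv[...,2]>lo)).astype(np.uint8)
    n,l,st,c=cv2.connectedComponentsWithStats(m[v-w:v+w+1,u-w:u+w+1])
    i=1+np.argmin([np.hypot(*(c[k]-w)) for k in range(1,n)]);return c[i]+[u-w,v-w],st[i][4]
E
python3 - <<'E'
from rig import optics
from h import *
res={}
for n,pts in(("top",[(212.9,121.2,124),(253.4,132.2,124),(243.9,83.9,136)]),("side",[(302.75,247.5,124),(319.5,280,124),(270.7,275,136)])):
    im=cv2.imread(f"pics/{n}0.png");cp=optics.camera_params(n);P=[]
    for i,(u,v,z) in enumerate(pts):
        c,a=blob(im,u,v,5 if i<2 else 16);p=plane(cp,*c,z);P.append(p);print(n,c.round(1),a,p.round(1))
    o=(P[0]+P[1])/2;d=P[0]-P[1] 
    print("mid",o,"len",np.linalg.norm(d),"yaw x",np.degrees(np.arctan2(-d[0],d[1])),"cap dist",np.linalg.norm((P[2]-o)[:2]),"capdir",np.degrees(np.arctan2(*(P[2]-o)[1::-1])))
E
```

```text
top [212.7 120.7] 28 [495.9 200.1 124. ]
top [253.3 131.6] 29 [476.4 130.4 124. ]
top [243.1  83.5] 565 [557.1 146.1 136. ]
mid [486.16944898 165.24188982 124.        ] len 72.45230690999479 yaw x -15.619114367425718 cap dist 73.4497818267174 capdir -15.118704928686364
side [302.5 247.2] 28 [478.8 134.  124. ]
side [318.8 278.7] 35 [497.3 201.7 124. ]
side [270.9 276.1] 578 [560.8 151.2 136. ]
mid [488.04350318 167.83609766 124.        ] len 70.21920957324245 yaw x 164.68090670091274 cap dist 74.59067825112683 capdir -12.882074556219399
```

The studs give an origin near (487,166), unit x at about -15°, stud spacing 70–72 (nominal 72) and cap distance 73–75 (nominal 74), so the sizes fit. I'll swing above it with the fingers closing.

```bash
cat > goal.py <<'E'
import sys
from rig import r
from h import *
# wanted world x y z yaw(deg) -> dp / angular in tool axes
x,y,z,yaw=map(float,sys.argv[1:5]);s=r.sense();R=Ro.from_euler('xyz',s['tcp_rot'])
G=Ro.from_euler('xyz',[np.pi,0,np.radians(yaw)])
print("t",round(s['clock'],2),"pos",s['eef_pos'].round(1),"rot",s['tcp_rot'].round(3),"F",s['contact_force'].round(1),"open",round(s['opening'],2))
print("dp",R.inv().apply(np.array([x,y,z])-s['eef_pos']).round(1),"ang",(R.inv()*G).as_rotvec().round(3))
E
python3 -m creep '[{"dp":[30,-40,-60],"angular":[0,0,0],"fingers":0},{"dp":[60,-80,-80],"angular":[0,0,0],"fingers":0},{"dp":[513,-659,-80],"angular":[0,0,0.53],"fingers":0},{"dp":[513,-659,-80],"angular":[0,0,0.53],"fingers":0},{"dp":[513,-659,-80],"angular":[0,0,0.53],"fingers":0}]' && python3 goal.py 487 166.5 310 -15.3
```

```text
clock: 0.57
eef_pos: [233.4, -430.8, 290.3]
tcp_rot: [3.141, -0.0, -0.117]
contact_force: [1.0, 0.1, 0.4]
opening: 0.302
t 0.57 pos [ 233.4 -430.8  290.3] rot [ 3.141 -0.    -0.117] F [1.  0.1 0.4] open 0.3
dp [ 182.1 -622.8  -19.7] ang [ 0.   -0.    0.15]
```

```bash
python3 -m creep '[{"dp":[182,-623,-20],"angular":[0,0,0.15],"fingers":0},{"dp":[182,-623,-20],"angular":[0,0,0.15],"fingers":0},{"dp":[182,-623,-20],"angular":[0,0,0.15],"fingers":0},{"dp":[182,-623,-20],"angular":[0,0,0.15],"fingers":0},{"dp":[182,-623,-20],"angular":[0,0,0.15],"fingers":0}]' && python3 goal.py 487 166.5 310 -15.3
```

```text
clock: 0.98
eef_pos: [312.4, -240.5, 296.6]
tcp_rot: [3.142, -0.0, -0.261]
contact_force: [1.3, -0.5, 0.4]
opening: -0.002
t 0.98 pos [ 312.4 -240.5  296.6] rot [ 3.142 -0.    -0.261] F [ 1.3 -0.5  0.4] open -0.0
dp [  63.7 -438.3  -13.4] ang [ 0.    -0.     0.006]
```

```bash
python3 -m creep '[{"dp":[182,-623,-20],"angular":[0,0,0],"fingers":0},{"dp":[182,-623,-20],"angular":[0,0,0],"fingers":0},{"dp":[182,-623,-20],"angular":[0,0,0],"fingers":0},{"dp":[182,-623,-20],"angular":[0,0,0],"fingers":0},{"dp":[182,-623,-20],"angular":[0,0,0],"fingers":0}]' && python3 goal.py 487 166.5 240 -15.3
```

```text
clock: 1.4
eef_pos: [420.6, -62.2, 303.2]
tcp_rot: [3.142, -0.001, -0.26]
contact_force: [1.0, -0.8, -0.1]
opening: 0.002
t 1.4 pos [420.6 -62.2 303.2] rot [ 3.142e+00 -1.000e-03 -2.600e-01] F [ 1.  -0.8 -0.1] open 0.0
dp [   5.3 -238.1   63.2] ang [ 0.    -0.001  0.007]
```

```bash
python3 -m creep '[{"dp":[5,-238,63],"angular":[0,0,0.007],"fingers":0},{"dp":[5,-238,63],"angular":[0,0,0.007],"fingers":0},{"dp":[5,-238,63],"angular":[0,0,0.007],"fingers":0},{"dp":[5,-238,63],"angular":[0,0,0.007],"fingers":0},{"dp":[5,-238,63],"angular":[0,0,0.007],"fingers":0}]' && python3 goal.py 487 166.5 240 -15.3
```

```text
clock: 1.82
eef_pos: [476.0, 131.4, 249.1]
tcp_rot: [3.142, -0.0, -0.267]
contact_force: [0.7, 0.3, -0.3]
opening: -0.002
t 1.82 pos [476.  131.4 249.1] rot [ 3.142 -0.    -0.267] F [ 0.7  0.3 -0.3] open -0.0
dp [  1.3 -36.8   9.1] ang [ 0. -0.  0.]
```

```bash
python3 -m creep '[{"dp":[1,-37,9],"angular":[0,0,0],"fingers":0},{"dp":[1,-37,9],"angular":[0,0,0],"fingers":0},{"dp":[1,-37,9],"angular":[0,0,0],"fingers":0},{"dp":[1,-37,9],"angular":[0,0,0],"fingers":0}]' && python3 - <<'E'
from rig import r,optics
import cv2,pickle
s=r.sense();im=optics.grab_frame("wrist");cv2.imwrite("pics/w1.png",im);pickle.dump(s,open("s1.pkl","wb"));print(s['eef_pos'],s['tcp_rot'])
E
```

```text
clock: 2.15
eef_pos: [486.4, 164.4, 240.3]
tcp_rot: [3.141, 0.001, -0.266]
contact_force: [0.4, -0.4, 0.6]
opening: 0.001
[486.35153913 164.39175273 240.31548181] [ 3.14064630e+00  8.09754809e-04 -2.66305667e-01]
```

View pics/w1.png

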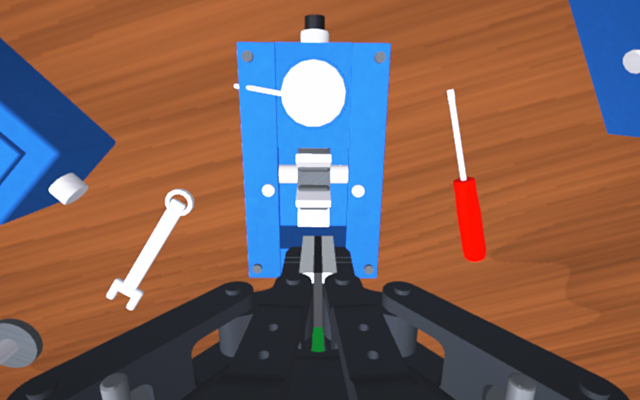

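The wrist view shows the cap at (313,93), the studs at (268,190) and (357,190), the wheel teeth at column 313 (rows 155–220), and the shut fingertips near (318,250).

```bash
python3 - <<'E'
from rig import optics
from h import *
import pickle
s=pickle.load(open("s1.pkl","rb"));T=toolT(s);cp=optics.camera_params("wrist");im=cv2.imread("pics/w1.png")
P=[]
for u,v,z,w in((268,190,124,10),(357,190,124,8),(313,93,136,36)):
    c,a=blob(im,u,v,w);p=plane(cp,*c,z,T);P.append(p);print(c.round(1),a,p.round(1))
o=(P[0]+P[1])/2;d=P[0]-P[1]
print(o,np.linalg.norm(d),np.degrees(np.arctan2(-d[0],d[1])),np.linalg.norm((P[2]-o)[:2]),np.degrees(np.arctan2(*(P[2]-o)[1::-1])))
cv2.imwrite("pics/w1c.png",cv2.resize(im[135:265,250:380],None,fx=4.5,fy=4.5,interpolation=cv2.INTER_CUBIC))
# predicted tooth tip points for wheel angle 0 
a=np.radians(-15.3);ux=np.array([np.cos(a),np.sin(a),0]);uy=np.array([-ux[1],ux[0],0])
for th in(-67.5,-22.5,22.5,67.5):
    t=np.radians(th)
    for e in(-3.5,3.5):
        X=52*np.sin(t)+e*np.cos(t);Z=58+52*np.cos(t)-e*np.sin(t)
        print(th,e,np.round(proj(cp,np.array([o[0],o[1],0])+ux*X+[0,0,Z],T),1))
E
```

```text
[267.8 190. ] 129 [497.8 202.2 124. ]
[357.8 190.6] 128 [478.5 133.1 124. ]
[312.6  92.7] 3441 [559.5 147.9 136. ]
[488.14581367 167.66446634 124.        ] 71.73670692443238 -15.629637512265484 74.04511870789327 -15.462388150715931
-67.5 -3.5 [313.6 226.2]
-67.5 3.5 [313.6 226. ]
-22.5 -3.5 [313.2 210.3]
-22.5 3.5 [313.1 204.1]
22.5 -3.5 [313.  165.8]
22.5 3.5 [313.  157.5]
67.5 -3.5 [313.3 126.7]
67.5 3.5 [313.4 123.1]
```

View pics/w1c.png

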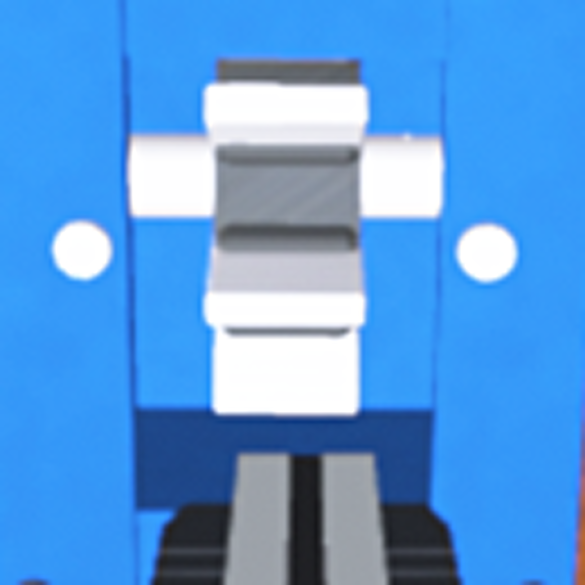

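The sizes check: stud spacing 71.7 (nominal 72), cap distance 74.0 (nominal 74). The wheel starts about +3° on. Plan in unit coordinates: insert at x -36, push to about +2 at tip z 98, then back off and lift.

```bash
python3 goal.py 453.3 177.1 150 -15.5
```

```text
t 2.2 pos [486.5 163.9 240.7] rot [ 3.141  0.    -0.267] F [-0.4 -0.7  0. ] open 0.0
dp [-35.5  -4.   90.7] ang [0.001 0.    0.003]
```

```bash
python3 -m creep '[{"dp":[-35.5,-4,20],"angular":[0,0,0],"fingers":0},{"dp":[-35.5,-4,60],"angular":[0,0,0.003],"fingers":0},{"dp":[-35.5,-4,91],"angular":[0,0,0.003],"fingers":0},{"dp":[-35.5,-4,91],"angular":[0,0,0.003],"fingers":0},{"dp":[-35.5,-4,91],"angular":[0,0,0.003],"fingers":0}]' && python3 goal.py 453.3 177.1 98 -15.5; python3 - <<'E'
from rig import r,optics
import cv2
im=optics.grab_frame("side");cv2.imwrite("pics/side1.png",cv2.resize(im[160:360,180:430],None,fx=3,fy=3))
im=optics.grab_frame("wrist");cv2.imwrite("pics/w2.png",im)
E
```

```text
clock: 2.62
eef_pos: [452.9, 176.5, 149.6]
tcp_rot: [3.14, 0.002, -0.272]
contact_force: [1.1, -0.4, 0.6]
opening: -0.001
t 2.62 pos [452.9 176.5 149.6] rot [ 3.14e+00  2.00e-03 -2.72e-01] F [ 1.1 -0.4  0.6] open -0.0
dp [ 0.3 -0.7 51.6] ang [ 0.002  0.002 -0.001]
```

View pics/side1.png

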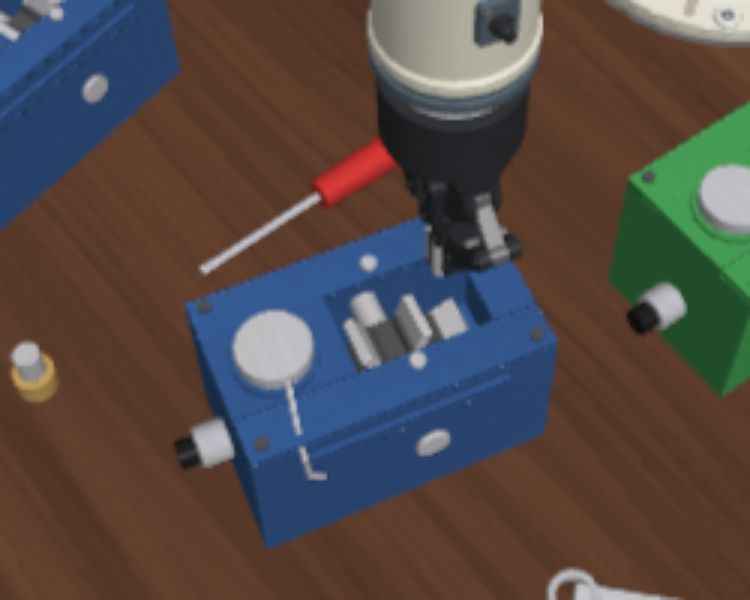

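View pics/w2.png

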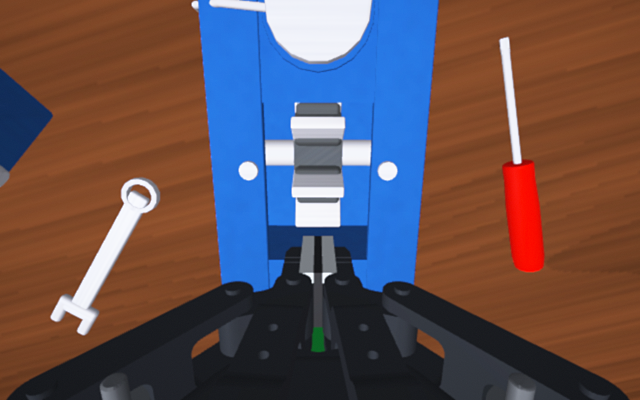

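Both views show the shut fingers over the rear part of the slot, clear of the tooth and the slot edge. I'll descend in steps.

```bash
python3 -m creep '[{"dp":[0.3,-0.5,15],"angular":[0,0,0],"fingers":0},{"dp":[0.3,-0.5,28],"angular":[0,0,0],"fingers":0},{"dp":[0.3,-0.5,40],"angular":[0,0,0],"fingers":0},{"dp":[0.3,-0.5,51],"angular":[0,0,0],"fingers":0},{"dp":[0.3,-0.5,51],"angular":[0,0,0],"fingers":0}]' && python3 goal.py 490.9 166.7 98 -15.5; python3 - <<'E'
from rig import r,optics
import cv2
im=optics.grab_frame("wrist");cv2.imwrite("pics/w3.png",im)
E
```

```text
clock: 3.13
eef_pos: [454.7, 178.0, 99.1]
tcp_rot: [-3.141, -0.001, -0.271]
contact_force: [-1.1, -0.4, 0.2]
opening: 0.001
t 3.13 pos [454.7 178.   99.1] rot [-3.141e+00 -1.000e-03 -2.710e-01] F [-1.1 -0.4  0.2] open 0.0
dp [37.9  1.2  1.1] ang [-0.    -0.001 -0.   ]
```

View pics/w3.png

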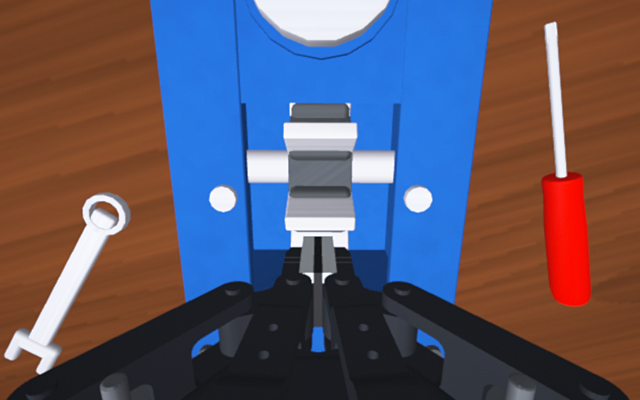

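No contact force; the tip is in the gap behind the tooth. Push towards the cap.

```bash
python3 -m creep '[{"dp":[8,0.3,1],"angular":[0,0,0],"fingers":0},{"dp":[16,0.6,1],"angular":[0,0,0],"fingers":0},{"dp":[23,0.8,1],"angular":[0,0,0],"fingers":0},{"dp":[29,1,1],"angular":[0,0,0],"fingers":0},{"dp":[33,1,1],"angular":[0,0,0],"fingers":0}]' && python3 -m creep '[{"dp":[2,0,0],"angular":[0,0,0],"fingers":0},{"dp":[4,0,0],"angular":[0,0,0],"fingers":0},{"dp":[4,0,0],"angular":[0,0,0],"fingers":0}]' && python3 goal.py 490.9 166.7 98 -15.5; python3 - <<'E'
from rig import r,optics
import cv2,pickle
s=r.sense();im=optics.grab_frame("wrist");cv2.imwrite("pics/w4.png",im);pickle.dump(s,open("s4.pkl","wb"))
E
```

```text
clock: 3.6
eef_pos: [486.6, 168.5, 98.3]
tcp_rot: [-3.141, -0.0, -0.271]
contact_force: [-3.5, 3.7, -1.2]
opening: -0.001
clock: 3.85
eef_pos: [489.8, 167.3, 97.6]
tcp_rot: [3.142, -0.0, -0.27]
contact_force: [-1.0, 2.0, 0.2]
opening: 0.003
t 3.85 pos [489.8 167.3  97.6] rot [ 3.142 -0.    -0.27 ] F [-1.   2.   0.2] open 0.0
dp [ 1.3  0.3 -0.4] ang [ 0. -0.  0.]
```

View pics/w4.png

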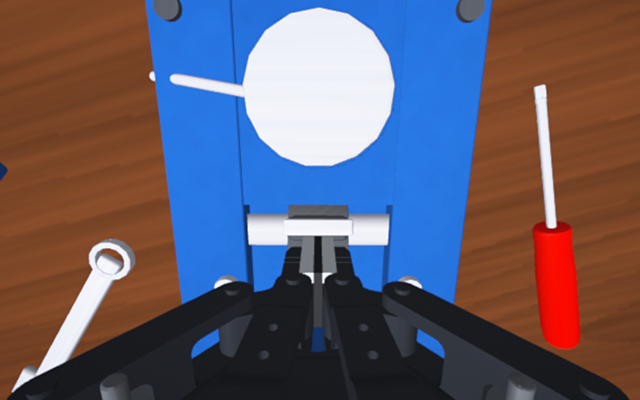

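The wheel has moved on (light resistance of about 5 N while pushing). Back off slightly, lift straight out, then look.

```bash
python3 -m creep '[{"dp":[-2,0,0],"angular":[0,0,0],"fingers":0},{"dp":[-2,0,-15],"angular":[0,0,0],"fingers":0},{"dp":[-2,0,-52],"angular":[0,0,0],"fingers":0},{"dp":[-2,0,-52],"angular":[0,0,0],"fingers":0},{"dp":[-38,0,-52],"angular":[0,0,0],"fingers":0}]' && python3 -m creep '[{"dp":[0,0,0],"angular":[0,0,0],"fingers":0},{"dp":[0,0,0],"angular":[0,0,0],"fingers":0},{"dp":[0,0,0],"angular":[0,0,0],"fingers":0}]' &&  python3 goal.py 453.3 177.1 98 -15.5; python3 - <<'E'
from rig import r,optics
import cv2,pickle
s=r.sense();im=optics.grab_frame("wrist");cv2.imwrite("pics/w5.png",im);pickle.dump(s,open("s5.pkl","wb"))
a=im[85:265,220:420];b=cv2.imread("pics/w2.png")[85:265,220:420]
cv2.imwrite("pics/w5c.png",cv2.resize(cv2.hconcat([b,a]),None,fx=2,fy=3,interpolation=cv2.INTER_CUBIC))
E
```

```text
clock: 4.32
eef_pos: [459.7, 178.3, 152.7]
tcp_rot: [-3.136, -0.01, -0.271]
contact_force: [-0.1, 1.0, -0.4]
opening: 0.002
clock: 4.57
eef_pos: [453.4, 177.7, 150.0]
tcp_rot: [-3.141, -0.002, -0.269]
contact_force: [-0.5, 0.1, -0.1]
opening: -0.001
t 4.57 pos [453.4 177.7 150. ] rot [-3.141e+00 -2.000e-03 -2.690e-01] F [-0.5  0.1 -0.1] open -0.0
dp [ 0.   0.6 52. ] ang [-0.001 -0.002  0.001]
```

View pics/w5c.png

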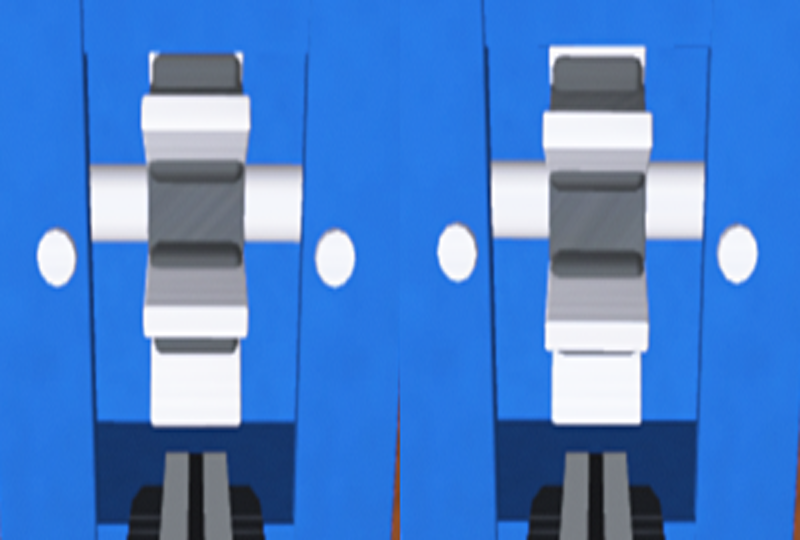

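```bash
cat > ang.py <<'E'
import sys,pickle
from rig import optics
from h import *
from scipy.optimize import minimize_scalar
# args: pkl png, then stud L uv, stud R uv, rows: front-tooth far edge, front near edge, rear far, rear near
s=pickle.load(open(sys.argv[1],"rb"));T=toolT(s);cp=optics.camera_params("wrist");im=cv2.imread(sys.argv[2])
f=list(map(float,sys.argv[3:]))
A=[plane(cp,*blob(im,f[2*i],f[2*i+1],10)[0],124,T) for i in(0,1)]
o=(A[0]+A[1])/2;d=A[0]-A[1];a=np.arctan2(-d[0],d[1]);print("origin",o.round(1),"len",np.linalg.norm(d).round(1),"yaw",np.degrees(a).round(1))
ux=np.array([np.cos(a),np.sin(a),0])
def row(th,e):
    X=52*np.sin(th)+e*np.cos(th);Z=58+52*np.cos(th)-e*np.sin(th)
    return proj(cp,np.array([o[0],o[1],0])+ux*X+[0,0,Z],T)[1]
for c,e,v in zip((22.5,22.5,-22.5,-22.5),(3.5,-3.5,3.5,-3.5),f[4:]):
    q=minimize_scalar(lambda t:(row(np.radians(c+t),e)-v)**2,bounds=(-25,25),method='bounded').x
    print(c,e,"offset deg",round(q,1))
E
python3 ang.py s5.pkl pics/w5.png 248 169 388 169 122.3 134.3 191.7 201.7
```

```text
origin [488.1 167.7 124. ] len 71.2 yaw -15.6
22.5 3.5 offset deg -1.3
22.5 -3.5 offset deg -1.0
-22.5 3.5 offset deg 0.2
-22.5 -3.5 offset deg -0.2
```

The wheel is seated about one tooth on (all edges within 1.3° of centred) and the tip is at z 150, so stage 1 is met. For the second tooth I'll enter 2 mm further back, at x -38, since the rear tooth now stands at -23°.

```bash
python3 -m creep '[{"dp":[-2,0,10],"angular":[0,0,0],"fingers":0},{"dp":[-2,0,20],"angular":[0,0,0],"fingers":0},{"dp":[-2,0,30],"angular":[0,0,0],"fingers":0},{"dp":[-2,0,30],"angular":[0,0,0],"fingers":0}]' && python3 goal.py 451.5 177.9 98 -15.5
```

```text
clock: 4.95
eef_pos: [449.5, 177.4, 117.0]
tcp_rot: [3.139, 0.003, -0.27]
contact_force: [-0.1, -0.2, -0.7]
opening: -0.002
t 4.95 pos [449.5 177.4 117. ] rot [ 3.139e+00  3.000e-03 -2.700e-01] F [-0.1 -0.2 -0.7] open -0.0
dp [ 1.8 -1.1 19. ] ang [0.002 0.003 0.   ]
```

```bash
python3 -m creep '[{"dp":[0,0,0],"angular":[0,0,0],"fingers":0},{"dp":[1,-0.5,2],"angular":[0,0,0],"fingers":0},{"dp":[1,-0.5,10],"angular":[0,0,0],"fingers":0},{"dp":[1,-0.5,19],"angular":[0,0,0],"fingers":0},{"dp":[1,-0.5,19],"angular":[0,0,0],"fingers":0}]' && python3 goal.py 490.2 167.1 98 -15.5;  python3 - <<'E'
from rig import r,optics
import cv2
im=optics.grab_frame("wrist");cv2.imwrite("pics/w6.png",im)
E
```

```text
clock: 5.37
eef_pos: [451.0, 177.9, 99.0]
tcp_rot: [3.14, 0.002, -0.27]
contact_force: [-0.9, -0.1, 0.4]
opening: -0.002
t 5.37 pos [451.  177.9  99. ] rot [ 3.14e+00  2.00e-03 -2.70e-01] F [-0.9 -0.1  0.4] open -0.0
dp [40.6 -0.   0.9] ang [0.001 0.002 0.   ]
```

View pics/w6.png

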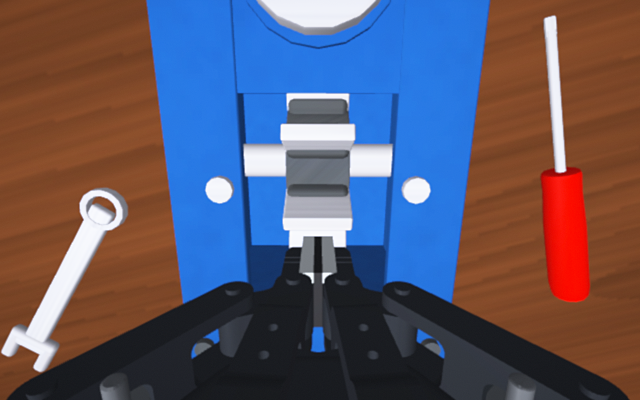

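The fingertips are in the gap behind the next tooth (its tip at rows 218–230), with no contact force. The first push ended at (489.8,167.3), so I aim for the same spot: about 40.5 mm along tool x.

```bash
python3 -m creep '[{"dp":[9,0,1],"angular":[0,0,0],"fingers":0},{"dp":[17,0,1],"angular":[0,0,0],"fingers":0},{"dp":[25,0,1],"angular":[0,0,0],"fingers":0},{"dp":[32,0,1],"angular":[0,0,0],"fingers":0},{"dp":[37,0,1],"angular":[0,0,0],"fingers":0}]' && python3 -m creep '[{"dp":[2,0,0],"angular":[0,0,0],"fingers":0},{"dp":[3.5,0,0],"angular":[0,0,0],"fingers":0},{"dp":[3.5,0,0],"angular":[0,0,0],"fingers":0},{"dp":[3.5,0,0],"angular":[0,0,0],"fingers":0}]' && python3 goal.py 490.2 167.1 98 -15.5
```

```text
clock: 5.83
eef_pos: [487.3, 168.1, 99.3]
tcp_rot: [3.141, 0.002, -0.271]
contact_force: [-5.6, 2.2, -2.4]
opening: 0.0
clock: 6.17
eef_pos: [491.2, 167.4, 99.7]
tcp_rot: [-3.142, -0.001, -0.27]
contact_force: [-2.7, -0.3, 0.0]
opening: -0.001
t 6.17 pos [491.2 167.4  99.7] rot [-3.142e+00 -1.000e-03 -2.700e-01] F [-2.7 -0.3  0. ] open -0.0
dp [-0.9  0.6  1.7] ang [-0.    -0.001  0.   ]
```

```bash
python3 -m creep '[{"dp":[-2,0,0],"angular":[0,0,0],"fingers":0},{"dp":[-2,0,-15],"angular":[0,0,0],"fingers":0},{"dp":[-2,0,-52],"angular":[0,0,0],"fingers":0},{"dp":[-2,0,-52],"angular":[0,0,0],"fingers":0},{"dp":[-38,0,-52],"angular":[0,0,0],"fingers":0}]' && python3 -m creep '[{"dp":[0,0,0],"angular":[0,0,0],"fingers":0},{"dp":[0,0,0],"angular":[0,0,0],"fingers":0},{"dp":[0,0,0],"angular":[0,0,0],"fingers":0},{"dp":[0,0,0],"angular":[0,0,0],"fingers":0}]' &&  python3 - <<'E'
from rig import r,optics
import cv2,pickle
s=r.sense();im=optics.grab_frame("wrist");cv2.imwrite("pics/w7.png",im);pickle.dump(s,open("s7.pkl","wb"))
a=im[85:265,220:420];b=cv2.imread("pics/w5.png")[85:265,220:420]
cv2.imwrite("pics/w7c.png",cv2.resize(cv2.hconcat([b,a]),None,fx=2,fy=3,interpolation=cv2.INTER_CUBIC))
E
```

```text
clock: 6.58
eef_pos: [461.6, 178.7, 155.0]
tcp_rot: [-3.135, -0.01, -0.271]
contact_force: [-0.1, 0.7, 0.1]
opening: 0.004
clock: 6.92
eef_pos: [455.4, 177.8, 152.0]
tcp_rot: [-3.141, -0.001, -0.27]
contact_force: [0.8, 0.2, 0.2]
opening: -0.002
```

View pics/w7c.png

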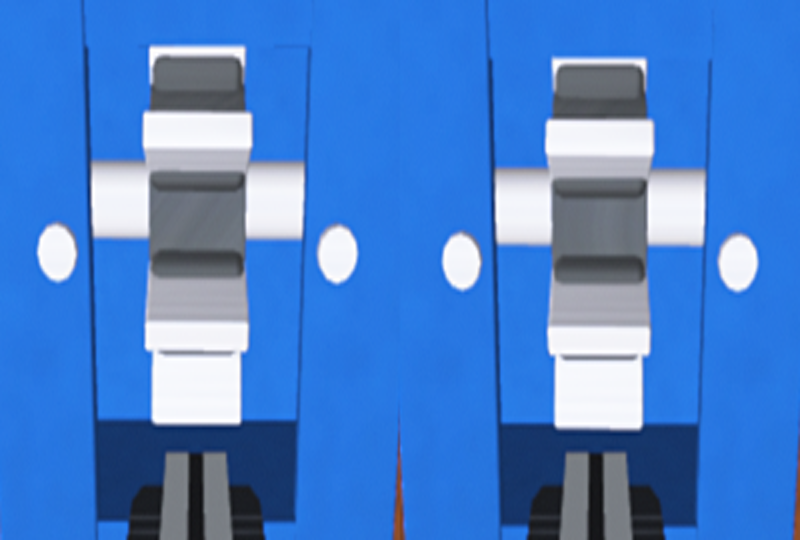

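The right half (now) shows the same seating as after the first tooth: tooth tips at crop rows 120 and 325–355, with the stud line (row 262) between them. I'll measure the angle and check the other unit in the top view.

```bash
python3 ang.py s7.pkl pics/w7.png 250 172 388 172 125 137 193.5 203.3; python3 - <<'E'
from rig import r,optics
import cv2
im=optics.grab_frame("top");b=cv2.imread("pics/top0.png")
cv2.imwrite("pics/top2.png",cv2.resize(cv2.hconcat([b[35:170,380:490],im[35:170,380:490]]),None,fx=3.4,fy=3.4))
print(r.sense()['contact_force'],r.sense()['eef_pos'])
E
```

```text
origin [488.1 167.7 124. ] len 71.2 yaw -15.6
22.5 3.5 offset deg -0.9
22.5 -3.5 offset deg -0.7
-22.5 3.5 offset deg 0.5
-22.5 -3.5 offset deg 0.2
[-0.4194287   0.90195873  0.15487661] [455.19835758 177.65546506 151.69765037]
```

View pics/top2.png

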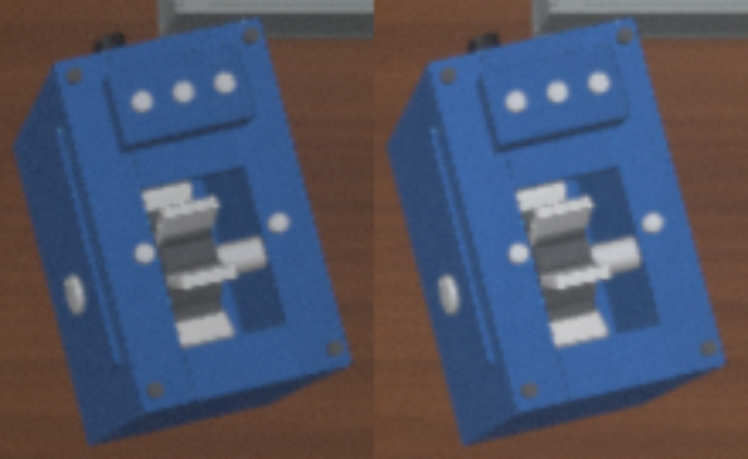

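The block unit's wheel is unchanged, the capped wheel is within 1° of centred, and the tool is clear at z 152. I'm handing in.

```bash
python3 -c "
from rig import r
print(r.sense()['clock']); r.sign_off()"
```

```text
7.0167
the job is handed in; nothing more can be done
```

I pushed the capped unit's star wheel on by two teeth, one at a time through the slot with the fingers closed. After each tooth I lifted clear of the cover to a tip height of about 150 mm. I handed the job in at 7.0 s; no verdict was reported.

- **Capped wheel:** Measured against the stud line, the gap was centred to within about 1.3° after the first tooth and 1° after the second. The limits are 14° and 12°.
- **Other unit:** The block unit's wheel looks the same in the top view before and after.
- **Forces:** The highest tool force in the end-of-move readings was about 6 N while pushing. At hand-in it was about 1 N, which is reading noise, with the tool clear of everything.
- **Disagreement:** The cameras placed the unit 2–3 mm apart, with the top view differing from the side and wrist views. I used the wrist measurement, which fits the given sizes (studs 71–72 mm apart, nominal 72; cap at 74.0 mm, nominal 74).

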